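# Hold the retaining ring at its mark over the caster housing

### The arm

A 6-joint arm with a two-finger parallel gripper is mounted at the origin on the work surface. World frame = base frame: x ahead of the robot, y to its left, z up, the work surface at z = 0. Lengths are in mm, angles in rad, forces in N, time in s.
With the tool pointing down it reaches from about 400 to 925 mm from the base axis. Payload 12.5 kg.
Tool frame: the origin (TCP) lies where the fingers leave the gripper's body, on its centre line; the fingertips stand 78 mm ahead of it and the grasp point (between the pads) lies 59 mm ahead of it (env.nose_length is the distance from the TCP to the fingertips, in mm); z points along the fingers, y is the line along which they close (so a half turn about z gives the same grasp; the last joint's range is limited). The gripper opens to 95 mm and grips with 3 to 60 N. Pads are 20 mm wide; open, the fingers measure 119 mm over their backs; the gripper's body (75 mm by 180 mm) begins 59 mm behind the grasp point.
Start: joints at [1.227, 0.491, 1.559, -0, 1.092, -0.106], TCP at [147.207, 607.427, 292.261] pointing down, gripper open.
Joint ranges: [-3.1, 3.1], [-0.84, 2.19], [0.05, 2.79], [-1.13, 4.28], [0.06, 2.93], [-2.69, 2.69]. Speed limits (rad/s): [2.22, 2.22, 2.79, 3.14, 3.14, 3.14].

### API

Orientations are given as [roll, pitch, yaw] about the fixed x, y, z axes, in that order (R = Rz(yaw) Ry(pitch) Rx(roll)).
In Python, from cell import env gives the robot as it stands. The module is installed in compiled form; this text tells all that it offers.
- The arm moves only by the tool send_rows, never from a script. Its argument "series" is text: rows parted by semicolons, each of 6 numbers parted by spaces: the shift along the tool's x, y, z as a fraction of full scale, then the turn, a rotation vector about the tool's x, y, z as a fraction of full scale. A call has 1 to 5 rows; each row shifts and turns the commanded pose from where the row before left it, along the tool's axes as they then stand; what a row does not reach is not made up. Full scale, the value 1, is 60 mm for a shift and 10 degrees for a turn. A row lasts 1/8 s, in which the tool goes at most 62.5 mm and 10.7 degrees, less where a joint would pass 70% of its speed; a pose out of reach is approached as far as the arm can. A call with a number of a shift or a turn outside -1 to 1 is refused whole. A call with a gripper value outside its range is refused whole. "fingers" is the opening, from 0 (shut) to 1 (fully open), set as the call begins (left out, the last holds). The fingers move at their own pace and stop on an object; the grip force is fixed at half the most. Time passes only in rows, so rows that do not move let the fingers close. It gives the time, the measured TCP pose, the force, the opening and the grip force at its end, in the units of the state.
- env.state(): the state, without advancing time (a new reading comes with each control period).
- env.read_camera(name): name is "scene" or "top" or "wrist"; returns a dict with "color" (480x640x3 uint8, red, green, blue), "z_map" (480x640 float32, mm along the optical axis (not along the pixel's ray), 0 where there is no reading), "fovy" (degrees; the focal length in pixels is half the picture's height over the tangent of half this angle, whatever the lens; pixels are square), "cx", "cy" (the principal point, pixels), "R" (3x3) and "t" (3): a world point X has camera coordinates R X + t. Camera axes: x right, y down, z forward; pixel columns grow to the right and rows downward; lengths in mm; the calibration is good to about 2 mm. A picture is of the moment at which its call begins.
- env.job_done(): hands the job in; it is judged then, once.
The state is a dict: "t": time; "joints": joint angles; "qvel": joint speeds; "tau": joint torques, N m; "eef_pos": TCP position; "tcp_rot": TCP orientation; "ft_force": force on the tool from outside, world axes, zero at the start; "moment": the same for the moment, N m; "opening": opening from 0.0 (shut) to 1.0 (fully open); "grip_force": force on a finger pad.
Only numpy, scipy, OpenCV 4.12 (cv2) and the standard library are available. Lean on these libraries where they do the work, as an engineer would, in place of code of your own. Each camera call takes 0.05 s, during which the arm holds its last target. There are 200 camera calls.

### The job

Lower the bronze bushing flange down into the pocket of the round caster housing until it is fully home, without dropping it, and let go of it. Then take the blue-handled ring pliers from their rest by the handles, squeeze until the pointer stands on the red line (ring ends 10 mm apart) without over-squeezing the ring, and bring the ring level and centred just above the pocket's rim, the bushing's sleeve standing up through it and nothing touching it. Finish while still holding it there, steady at the mark, so that I can check it before it is let into its groove; leave everything else on the bench where it is.

Things in the scene. Friction and masses are not known exactly. Their poses are not given: they have to be found in the camera images.
- bushing: Bronze flanged bushing, 26 mm high, 90 g, standing flange down: the flange is 42 mm across and 5 mm thick with its lower edge chamfered 2.5 mm, the sleeve above it is 18 mm across and 21 mm long. Origin: centre of the flange's underside; z points up the sleeve. It is at one of two places to the robot's left, the grease tin at the other.
- housing: Caster swivel housing, fixed to the bench: a dark square plate 92 x 92 x 8 mm with four bolt heads 5 mm high at its corners, and on it a round aluminium boss 72 mm across whose rim is 32 mm above the bench. Origin: centre of the underside, on the bench.
- pocket (a point): Centre of the pocket's mouth, in the plane of the boss's rim, 32 mm above the bench. The pocket is 45 mm across with a 1 mm chamfer at its mouth, and 10 mm deep with a flat floor; the seated bushing's sleeve stands 16 mm above the rim. z up.
- pliers: Retaining-ring pliers, 167 mm long, about 160 g, level on their rest. Two crossed halves turn on an upright pivot; this is the half with the white scale. Origin: on the pivot, level with the handles' underside (40 mm above the bench at first). x runs from the pivot to the tips, z up; handles run to x = -129 mm, blue sleeves 9 mm wide, 14 mm high from x = -47 mm. Centre of mass near x = -48 mm.
- pliers_squeeze (a joint): Squeeze, rad: 0 open (ring ends 16.2 mm apart), grows as the handles are pressed together; 0.17 at the mark (ring ends 10 mm apart, pointer on the red line at the handle ends; green band: 1.5 mm of gap either way); ring overstrained from 0.26 (6.5 mm); stop at 0.34. A spring opens the handles: at the handle points 7 N to start, 15 N at the mark, 24 N at the stop.
- handle_a (a point): Middle of the outer face of one handle (the half with the scale), 62 mm behind the pivot, 7 mm above the handles' underside, 47 mm above the bench at the start.
- handle_b (a point): The same point on the other handle. Midway between handle_a and handle_b is the place to grip the pliers; squeeze along the line between them. They are 53.5 mm apart when open, 43 mm at the mark (sleeves then parallel, pliers' x axis midway); open, the pliers' x axis is turned +0.085 rad from the midline. 1 mm less here closes the ring ends by 0.6 mm.
- tip_a (a point): End of the ring on one tip of the pliers, in the ring's middle plane.
- tip_b (a point): The other end of the ring, on the other tip. The distance between tip_a and tip_b is the tip gap, 10 mm at the mark.
- ring_center (a point): Centre of the steel retaining ring on the pliers' tips (wire 3 mm thick, 43 mm outside at the mark), in its middle plane: 20 mm ahead of the pivot, 20 mm below the handles' underside. The ring's back lies below the pivot, its ends at the tips; the jaws cross above it, their underside 21 mm above its middle plane.
- pliers_rest: Wooden rest fixed to the bench: base 140 x 96 x 10 mm, two cross bars 10 mm thick, tops 40 mm above the bench, 20 and 120 mm behind the pliers' pivot, with 6 mm raised ends outside the handles. The handles can be gripped from above between the bars. Origin: centre of the underside; x along the pliers' midline.
- grease_tin: Green grease tin with a metal lid, 61 mm across, 32 mm high: leave alone. Origin: centre of its underside.
- axle_bolt: Matte black caster axle bolt, 105 mm long, lying: leave alone. Origin: beneath its head's inner end.
- mallet: Rubber mallet with a red handle, 290 mm long, lying: leave alone. Origin: on the bench beneath the head.
- caster_wheel: Caster wheel lying flat, 125 mm across, 34 mm high: leave alone. Origin: centre of its underside.
- bearing: Sealed steel bearing, 40 mm across, 12 mm high, under the ram of the hand press: leave alone. Origin: centre of its underside.
- brake: Wheelchair brake lever assembly lying at the right near the robot, about 200 mm long and up to 51 mm high: leave alone. Origin: centre of its base plate's underside.
Not all that is in view belongs to the job. Leave any turquoise or yellow look-alike of the housing alone.

How it is judged (in metres and radians):
On the way, in this order (a step that is already met when the one before it is completed fails the run):
1. The bushing stands flange down on the floor of the pocket and has been let go (horizontal distance between bushing and pocket below 0.003 m and z of bushing in the frame of pocket below -0.008 m and angle between bushing's own z axis and vertical below 0.08 rad and contact force between the fingers and bushing below 0.05 N), for 0.2 s.
2. The pliers are held in the gripper, lifted clear of their rest (height (world z) of pliers above 0.046 m and contact force between the fingers and pliers above 1 N and contact force between pliers and pliers_rest below 0.05 N), for 0.2 s.
At the end, for the whole second after the job is handed in: Bushing flange down, within 2 mm of the pocket floor and 3 mm of its axis, let go. Pliers held steady, touching only the gripper: tip gap 8.5 to 11.5 mm, ring centre within 5 mm of the pocket axis and 0 to 15 mm above the rim, tilt under 0.17 rad. Bystanders within 20 mm of their places (all of step 1 and distance between tip_a and tip_b between 0.0085 and 0.0115 m and horizontal distance between ring_center and pocket below 0.005 m and z of ring_center in the frame of pocket between 0 and 0.015 m and angle between pliers's own z axis and vertical below 0.17 rad and contact force between the fingers and pliers above 3 N and contact force between pliers and housing below 0.1 N and contact force between pliers and bushing below 0.1 N and contact force between pliers and pliers_rest below 0.1 N and linear speed of each of pliers, bushing below 0.01 m/s and velocity of joint pliers_squeeze between -0.03 and 0.03 rad/s and distance of each of grease_tin, axle_bolt, mallet, caster_wheel, bearing, brake from where it was at the start of the episode below 0.02 m); the arm keeps its last pose, push and grip.
It fails at once if The ring is over-squeezed: tip gap under 6.5 mm (distance between tip_a and tip_b below 0.0065 m).
It fails at once if The bushing is dropped from a height (falls free at over 0.5 m/s) (contact force between the fingers and bushing below 0.01 N and linear speed of bushing above 0.5 m/s).
It fails at once if A bystander is moved by more than 20 mm (distance of any of grease_tin, axle_bolt, mallet, caster_wheel, bearing, brake from where it was at the start of the episode above 0.02 m).
It also fails if it takes over 58 s, if anything falls off the work surface, if the arm or the gripper's body presses on something with over 40 N, if the wrist force passes 120 N, or if a joint passes its speed limit or range.

## Working session

There is one attempt and no reset: what is moved stays moved. The work goes in short steps, Python scripts to look and compute and a tool call to move; the robot and the scene stay as the last step left them, time stands still between calls to the robot, and variables do not carry over. Pictures are saved under pics/ and viewed, at most 10 in all, crops included, and the job is handed in when it is done.

Besides the shell and the picture viewer there is one more tool, called after "Request:" as a command line: name --argument value ..., lists and objects as JSON in quotes. send_rows: Moves the arm, as the interface text tells. Shift numbers are shares of 60 mm and turn numbers shares of 10 degrees, none past 1 either way. Its arguments: {"type":"object","properties":{"series":{"type":"string"},"fingers":{"type":"number"}},"required":["series"]}

```bash
mkdir -p pics; cat > h.py <<'E'
import numpy as np, cv2, pickle
from cell import env
def snap(n,f):
    c=env.read_camera(n); pickle.dump(c,open(f'pics/{f}.pkl','wb'))
    cv2.imwrite(f'pics/{f}.png',c['color'][:,:,::-1]); return c
def load(f): return pickle.load(open(f'pics/{f}.pkl','rb'))
def px(c,u,v,z=None,h=None):
    f=240/np.tan(np.radians(c['fovy'])/2)
    d=np.array([(u-c['cx'])/f,(v-c['cy'])/f,1.]); R=c['R'];t=c['t']
    if h is None:
        z=c['z_map'][int(round(v)),int(round(u))] if z is None else z
        return R.T@(d*z-t)
    o=-R.T@t; r=R.T@d; return o+r*(h-o[2])/r[2]
def proj(c,X):
    f=240/np.tan(np.radians(c['fovy'])/2); p=c['R']@np.array(X,float)+c['t']
    return f*p[0]/p[2]+c['cx'], f*p[1]/p[2]+c['cy']
def crop(f,u0,v0,u1,v1,s,o):
    i=cv2.imread(f'pics/{f}.png')[v0:v1,u0:u1]
    cv2.imwrite(f'pics/{o}.png',cv2.resize(i,None,fx=s,fy=s,interpolation=cv2.INTER_CUBIC))
E
python3 - <<'E'
from h import *
for n in('top','scene'):
    c=snap(n,n+'0'); print(n,c['fovy'],c['cx'],c['cy'],(-c['R'].T@c['t']).round())
a=cv2.imread('pics/top0.png');b=cv2.imread('pics/scene0.png')
print(env.state())
E
```

```text
top 43.58009975750409 330.19416688863225 248.1928443372924 [ 393.  -71. 1302.]
scene 52.87939924389932 315.3019912989969 244.74650510405257 [1154.  -29.  888.]
{'t': 0.1, 'joints': array([ 1.22739602e+00,  4.91472909e-01,  1.55937392e+00, -9.91536632e-06,
        1.09170354e+00, -1.05638094e-01]), 'qvel': array([-4.57938681e-05, -1.55019820e-03, -2.14495237e-03, -1.05590050e-03,
       -1.23784735e-03,  7.68345526e-05]), 'tau': array([ 2.25111682e-03, -6.13621688e+01, -2.58602607e+01,  6.94162538e-02,
        4.70193231e-02, -7.43667442e-05]), 'eef_pos': array([147.16218236, 607.28846152, 291.74155804]), 'tcp_rot': array([-3.14063935e+00, -9.22378178e-05,  2.90383497e+00]), 'ft_force': array([-0.57697614,  0.19542428,  0.51062867]), 'moment': array([ 0.04100667, -0.01012653,  0.05904028]), 'grip_force': 0.0, 'opening': 1.0019369660762036}
```

View pics/top0.png

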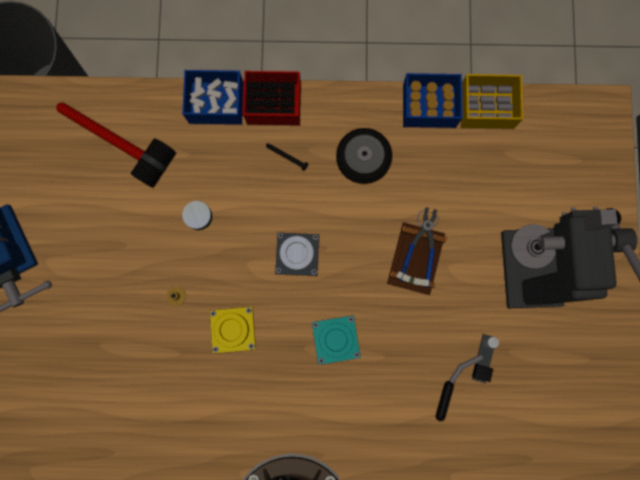

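View pics/scene0.png

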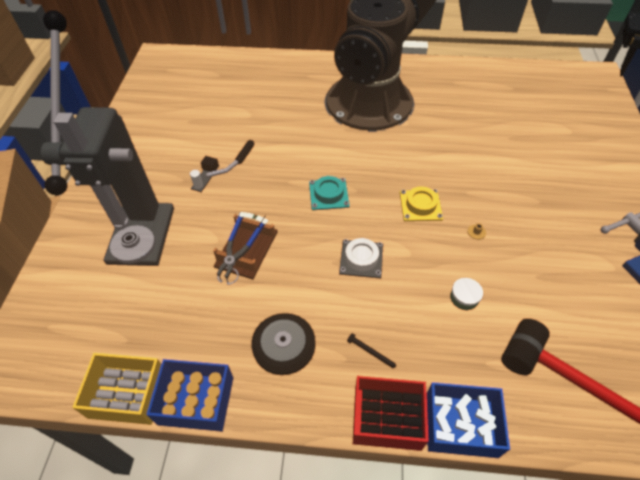

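Top view: the bushing is at about (176,296). The round thing at (197,215) is the grease tin, with its metal lid. The dark housing with the aluminium boss is at (297,253); its look-alikes are yellow (232,330) and turquoise (336,340). The pliers' pivot is at about (428,226), with the handles running to (400,280) and (431,283).

```bash
python3 - <<'E'
from h import *
c=load('top0')
for n,u,v,h in[('bush',176,296,26),('pocket',297,253,32),('pivot',428,226,54),('ha',400,280,54),('hb',431,283,54),('tin',197,215,32)]:
    print(n,px(c,u,v,h=h).round(1), c['z_map'][v,u], px(c,u,v).round(1))
a=cv2.imread('pics/top0.png')
A=cv2.resize(a[190:310,380:460],None,fx=5,fy=5,interpolation=2)
B=cv2.resize(a[235:315,150:325][:, :],None,fx=2.2,fy=2.2,interpolation=2)
o=np.zeros((600,790,3),np.uint8); o[:600,:400]=A; o[:B.shape[0],400:400+B.shape[1]]=B
cv2.imwrite('pics/crop0.png',o)
E
```

```text
bush [453.  253.2  26. ] 1273.6849 [453.  253.5  24.7]
pocket [548.   -1.5  32. ] 1287.7201 [549.1  -1.   23.3]
pivot [ 607.  -277.3   54. ] 1265.9049 [ 607.1 -277.5   53. ]
ha [ 492.1 -218.3   54. ] 1260.0203 [ 492.9 -219.5   43.9]
hb [ 486.8 -282.9   54. ] 1266.0735 [ 488.1 -285.7   37.2]
tin [626.9 215.1  32. ] 1290.0203 [627.1 215.3  31.1]
```

View pics/crop0.png

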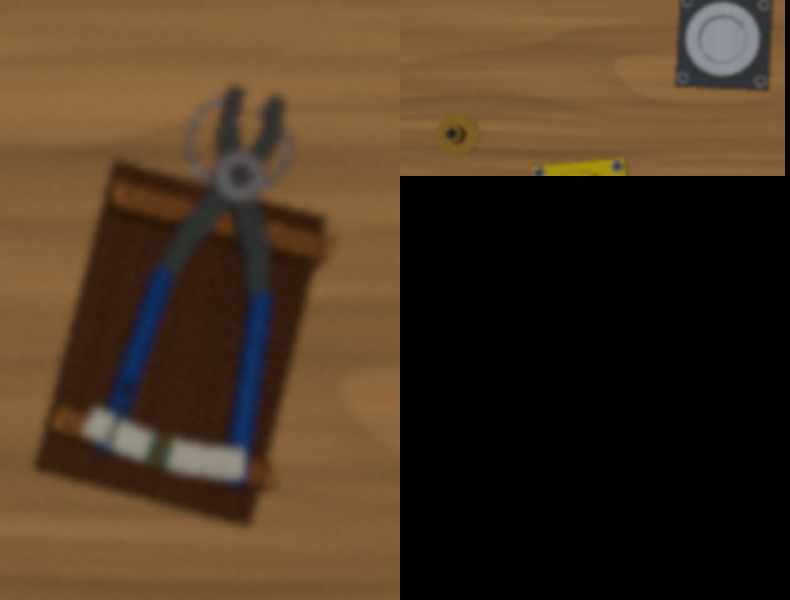

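The bushing at (453,253) and the dark housing at (548,0) are confirmed. The tool's y axis already lies across the pliers, so I'll keep this yaw and go above the bushing.

Request:
send_rows --series "-.635 -.453 0 0 0 0;-.635 -.453 0 0 0 0;-.635 -.453 0 0 0 0;-.635 -.453 0 0 0 0;-.635 -.453 0 0 0 0" --fingers 1

```text
t: 0.72
eef_pos: [301.1, 429.2, 292.1]
tcp_rot: [-3.141, -0.0, 2.904]
ft_force: [0.8, 0.7, 0.6]
opening: 0.998
grip_force: 0.0
```

Request:
send_rows --series "-.635 -.453 .3 0 0 0;-.635 -.453 .3 0 0 0;-.635 -.453 .3 0 0 0;-.635 -.453 .3 0 0 0;-.635 -.453 .3 0 0 0" --fingers 0.6

```text
t: 1.35
eef_pos: [454.3, 252.3, 201.6]
tcp_rot: [3.142, -0.0, 2.904]
ft_force: [-0.0, 0.5, 0.9]
opening: 0.608
grip_force: 0.0
```

```bash
cat >> h.py <<'E'
def Rt():
    from scipy.spatial.transform import Rotation as Ro
    return Ro.from_euler('xyz',env.state()['tcp_rot']).as_matrix()
def need(P):  # TCP target -> tool-axis shift in full scales
    s=env.state(); d=Rt().T@(np.array(P,float)-s['eef_pos'])
    print('t',s['t'],'pos',s['eef_pos'].round(1),'rot',s['tcp_rot'].round(4),'shift/60',(d/60).round(4),'op',s['opening'])
E
python3 - <<'E'
from h import *
import time
c=snap('wrist','w1'); need([453,253,90])
print(c['fovy'],proj(c,[453,253,26]),(-c['R'].T@c['t']))
E
```

```text
t 1.4 pos [456.7 249.1 199.6] rot [-3.1401e+00 -8.0000e-04  2.9021e+00] shift/60 [0.0736 0.0511 1.8261] op 0.6056761608971235
60.14381763409065 (np.float64(327.5868255453502), np.float64(236.7168667387517)) [372.9931914  271.2379316  294.19349494]
```

View pics/w1.png

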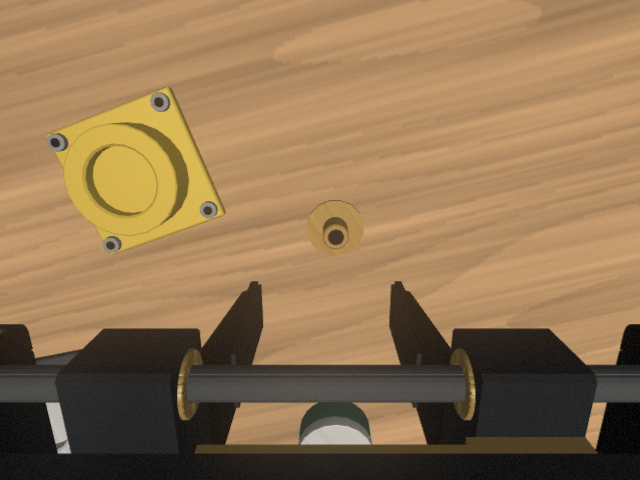

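Wrist view: the sleeve's top is at (336,237) and the flange around it at (335,228), with nothing near enough to foul the fingers; the tin is at (335,425), behind the gripper.

```bash
python3 - <<'E'
from h import *
c=load('w1'); P=px(c,336,237,h=26); print(P,px(c,335,228,h=5)); need([*P[:2],90])
m=cv2.cvtColor(c['color'],cv2.COLOR_RGB2HSV)
t=load('top0'); 
# circle fits of pocket / boss in top view by edge of bright aluminium
g=cv2.cvtColor(t['color'],cv2.COLOR_RGB2HSV)[235:272,278:318]
mk=((g[...,1]<60)&(g[...,2]>110)).astype(np.uint8)
k=max(cv2.findContours(mk,0,1)[0],key=cv2.contourArea)
(cx,cy),r=cv2.minEnclosingCircle(k); print(cx+278,cy+235,r, px(t,cx+278,cy+235,h=32))
E
```

```text
[454.5407123  258.48539481  26.        ] [454.11244629 258.34724055   5.        ]
t 1.4 pos [456.7 249.1 199.6] rot [-3.1401e+00 -8.0000e-04  2.9021e+00] shift/60 [0.0703 0.146  1.8259] op 0.6056761608971235
296.0587730407715 252.0127773284912 16.600940704345703 [550.12932106   0.58745104  32.        ]
```

Request:
send_rows --series ".07 .11 .4 0 0 0;0 0 .4 0 0 0;0 0 0 0 0 0" --fingers 0.6

```text
t: 1.78
eef_pos: [450.4, 260.7, 153.0]
tcp_rot: [-3.14, -0.003, 2.904]
ft_force: [0.3, 0.5, -0.3]
opening: 0.6
grip_force: 0.0
```

```bash
python3 - <<'E'
from h import *
c=snap('wrist','w2')
g=cv2.cvtColor(c['color'],cv2.COLOR_RGB2HSV); print(proj(c,[454,255,26]))
crop('w2',220,160,440,325,3.5,'w2c'); need([454,256,90])
E
```

```text
(np.float64(319.37660595514427), np.float64(272.78781425421073))
t 1.825 pos [450.8 260.9 154. ] rot [-3.1408e+00 -1.2000e-03  2.9038e+00] shift/60 [-0.0725 -0.0664  1.0668] op 0.599218657243602
```

View pics/w2c.png

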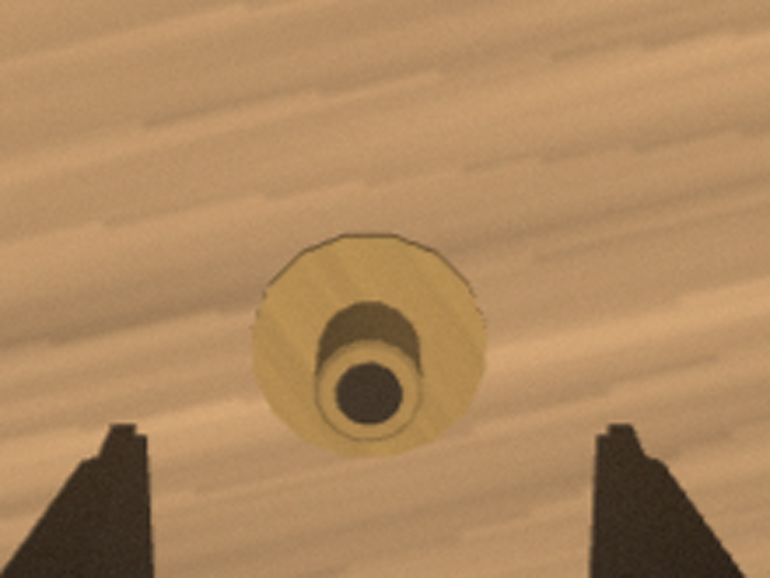

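The sleeve's top is at (325.4,271.4) and is centred between the fingers.

```bash
python3 - <<'E'
from h import *
c=load('w2'); P=px(c,325.4,271.4,h=26); print(P,px(c,220+369/3.5,160+345/3.5,h=5)); need([*P[:2],90])
E
```

```text
[453.98493532 258.53382555  26.        ] [453.82421992 258.52873432   5.        ]
t 1.825 pos [450.8 260.9 154. ] rot [-3.1408e+00 -1.2000e-03  2.9038e+00] shift/60 [-0.0624 -0.0254  1.0667] op 0.599218657243602
```

Request:
send_rows --series "-.062 -.025 .5 0 0 0;0 0 .4 0 0 0;0 0 .165 0 0 0;0 0 0 0 0 0"

```text
t: 2.33
eef_pos: [454.3, 258.7, 90.7]
tcp_rot: [3.141, 0.0, 2.904]
ft_force: [0.6, 0.3, 0.4]
opening: 0.602
grip_force: 0.0
```

Request:
send_rows --series "0 0 0 0 0 0;0 0 0 0 0 0;0 0 0 0 0 0;0 0 0 0 0 0" --fingers 0

```text
t: 2.82
eef_pos: [454.2, 258.6, 90.5]
tcp_rot: [3.141, 0.0, 2.904]
ft_force: [0.7, 0.4, 0.2]
opening: 0.238
grip_force: 0.0
```

Request:
send_rows --series "0 0 0 0 0 0;0 0 0 0 0 0;0 0 0 0 0 0;0 0 0 0 0 0"

```text
t: 3.32
eef_pos: [454.2, 258.6, 90.4]
tcp_rot: [3.141, 0.0, 2.904]
ft_force: [-0.6, 0.5, 3.6]
opening: 0.18
grip_force: 30.0
```

Request:
send_rows --series "0 0 -.67 0 0 0;-.3 -.3 -.67 0 0 0;-.5 -.55 0 0 0 0;-.55 -.6 0 0 0 0;-.55 -.6 0 0 0 0"

```text
t: 3.95
eef_pos: [536.5, 110.9, 170.6]
tcp_rot: [3.142, -0.0, 2.904]
ft_force: [0.9, 0.3, -0.6]
opening: 0.18
grip_force: 30.0
```

Request:
send_rows --series "-.6 -.6 0 0 0 0;-.5 -.6 0 0 0 0;-.38 -.37 0 0 0 0;0 0 0 0 0 0;0 0 0 0 0 0"

```text
t: 4.58
eef_pos: [599.6, 0.2, 170.3]
tcp_rot: [3.142, -0.001, 2.904]
ft_force: [-0.3, 1.0, 0.4]
opening: 0.179
grip_force: 30.0
```

```bash
python3 - <<'E'
from h import *
c=snap('wrist','w3'); need([550,0,170]); print(proj(c,[550,0,32]))
E
```

```text
t 4.625 pos [5.995e+02 5.000e-01 1.705e+02] rot [ 3.1415e+00 -1.0000e-03  2.9044e+00] shift/60 [ 0.8004 -0.2023  0.0084] op 0.17935046744247699
(np.float64(305.9224259714932), np.float64(176.39965968677774))
```

View pics/w3.png

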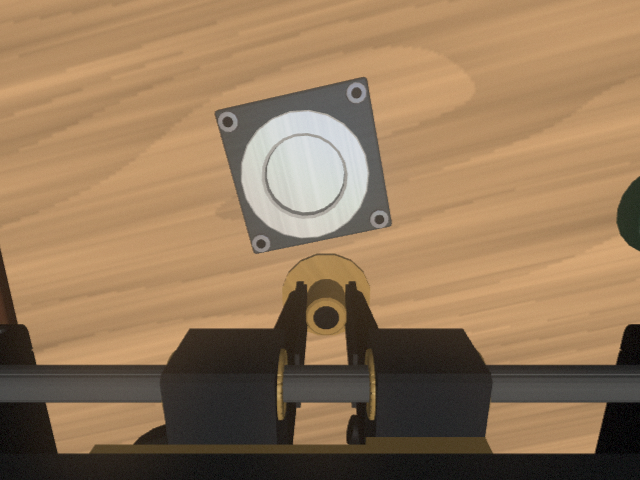

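Wrist view: the boss is centred near (305,174), and the held bushing's sleeve top is at (326,317).

```bash
python3 - <<'E'
from h import *
c=load('w3'); g=cv2.cvtColor(c['color'],cv2.COLOR_RGB2HSV)
mk=((g[...,1]<50)&(g[...,2]>130)).astype(np.uint8); mk[260:]=0; mk[:100]=0;mk[:,:235]=0;mk[:,375:]=0
k=max(cv2.findContours(mk,0,1)[0],key=cv2.contourArea)
e=cv2.fitEllipse(cv2.convexHull(k)); print(e, px(c,*e[0],h=32)); P=px(c,*e[0],h=32)
gr=cv2.cvtColor(c['color'],cv2.COLOR_RGB2GRAY)[125:225,255:358]
print(cv2.HoughCircles(cv2.GaussianBlur(gr,(5,5),1),cv2.HOUGH_GRADIENT,1,50,param1=60,param2=20,minRadius=36,maxRadius=44))
s=env.state(); B=px(c,326,317,h=s['eef_pos'][2]-90.4+26); F=px(c,326,282,h=s['eef_pos'][2]-90.4+5)
print('bush',B,F,s['eef_pos'], 'offset',B[:2]-s['eef_pos'][:2])
need([*P[:2],170]);need([*(P[:2]-B[:2]+s['eef_pos'][:2]),170])
E
```

```text
((304.26690673828125, 173.62371826171875), (127.06087493896484, 129.16659545898438), 133.93649291992188) [ 5.48285733e+02 -5.08384735e-01  3.20000000e+01]
[[[50.5 48.5 37.9]]]
bush [ 5.99218693e+02 -4.82472849e-01  1.06054861e+02] [592.46449954   1.16952998  85.05486138] [5.99531748e+02 5.14989467e-01 1.70454861e+02] offset [-0.31305585 -0.99746232]
t 4.625 pos [5.995e+02 5.000e-01 1.705e+02] rot [ 3.1415e+00 -1.0000e-03  2.9044e+00] shift/60 [ 0.8262 -0.2173  0.0084] op 0.17935046744247699
t 4.625 pos [5.995e+02 5.000e-01 1.705e+02] rot [ 3.1415e+00 -1.0000e-03  2.9044e+00] shift/60 [ 0.825  -0.1999  0.0084] op 0.17935046744247699
```

Request:
send_rows --series ".425 -.1 0 0 0 0;.4 -.1 0 0 0 0;0 0 .35 0 0 0;0 0 .25 0 0 0;0 0 0 0 0 0"

```text
t: 5.25
eef_pos: [548.9, 0.3, 133.8]
tcp_rot: [-3.141, -0.002, 2.905]
ft_force: [-0.1, -0.2, -1.0]
opening: 0.18
grip_force: 30.0
```

```bash
python3 - <<'E'
from h import *
c=snap('wrist','w4'); need([548.6,.5,111])
crop('w4',190,180,450,375,3,'w4c')
E
```

```text
t 5.3 pos [5.492e+02 1.000e-01 1.344e+02] rot [-3.1416e+00 -1.0000e-03  2.9044e+00] shift/60 [0.0103 0.0035 0.3902] op 0.18085093051826545
```

View pics/w4c.png

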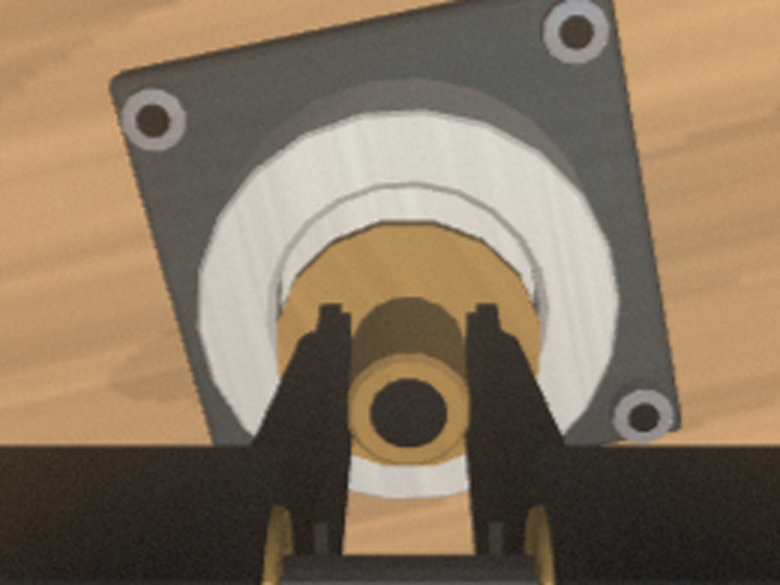

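```bash
python3 - <<'E'
from h import *
c=load('w4'); R=Rt(); q=lambda u,v,h:(R.T@(px(c,190+u/3,180+v/3,h=h)-env.state()['eef_pos']))[:2].round(2)
z=env.state()['eef_pos'][2]-90.4
print('boss far',q(408,110,32)-[36,0],'near',q(408,497,32)+[36,0],'pocket far (chamfer outer 23.5)',q(408,183,32)-[23.5,0])
print('L/R',q(198,300,32),q(618,300,32),'flange far',q(409,222,z+5)-[21,0],'sleeve',q(409,409,z+26))
E
```

```text
boss far [-1.44 -0.61] near [-0.36 -0.65] pocket far (chamfer outer 23.5) [-1.27 -0.62]
L/R [  1.52 -36.12] [ 1.48 34.85] flange far [ 0.42 -0.47] sleeve [ 1.1 -0.5]
```

Request:
send_rows --series "-.02 -.002 0 0 0 0;0 0 .15 0 0 0;0 0 .1 0 0 0;0 0 0 0 0 0"

```text
t: 5.8
eef_pos: [550.1, -0.6, 119.1]
tcp_rot: [-3.142, -0.001, 2.904]
ft_force: [0.1, -0.6, -1.1]
opening: 0.181
grip_force: 30.0
```

Request:
send_rows --series "0 0 .06 0 0 0;0 0 .05 0 0 0;0 0 0 0 0 0;0 0 0 0 0 0"

```text
t: 6.3
eef_pos: [550.4, -0.7, 113.2]
tcp_rot: [3.142, 0.0, 2.904]
ft_force: [-0.1, 0.4, -0.5]
opening: 0.178
grip_force: 30.0
```

Request:
send_rows --series "0 0 .015 0 0 0;0 0 .01 0 0 0;0 0 0 0 0 0;0 0 0 0 0 0"

```text
t: 6.8
eef_pos: [550.4, -0.7, 112.4]
tcp_rot: [3.141, 0.001, 2.904]
ft_force: [-2.2, -0.4, 9.1]
opening: 0.179
grip_force: 30.0
```

Contact at 112.4, which is just the depth of a seated bushing. Now I release it and rise.

Request:
send_rows --series "0 0 0 0 0 0;0 0 0 0 0 0;0 0 0 0 0 0;0 0 0 0 0 0" --fingers 0.5

```text
t: 7.3
eef_pos: [550.3, -0.6, 111.5]
tcp_rot: [3.142, -0.0, 2.904]
ft_force: [-0.5, -0.4, -0.4]
opening: 0.494
grip_force: 0.0
```

Request:
send_rows --series "0 0 -.3 0 0 0;0 0 -.6 0 0 0;.3 0 -.6 0 0 0;0 0 0 0 0 0;0 0 0 0 0 0" --fingers 1

```text
t: 7.92
eef_pos: [532.9, 3.6, 201.2]
tcp_rot: [3.142, -0.0, 2.904]
ft_force: [-0.1, 0.5, 0.2]
opening: 0.966
grip_force: 0.0
```

```bash
python3 - <<'E'
from h import *
c=snap('wrist','w5'); need([522,-254,170])
crop('w5',190,140,450,335,3,'w5c')
E
```

```text
t 7.975 pos [532.9   3.5 200.8] rot [-3.1416e+00 -9.0000e-04  2.9037e+00] shift/60 [-0.836  -4.214   0.5126] op 0.9827994262080456
```

View pics/w5c.png

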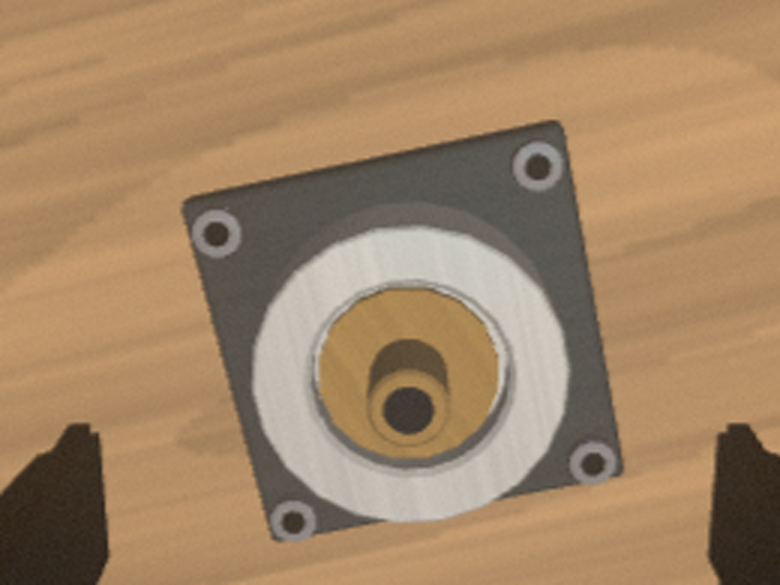

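The bushing is seated flush, ring gap even, sleeve at crop (409,403). Next, the pliers.

Request:
send_rows --series "-.426 -.808 0 0 0 0;-.426 -.808 0 0 0 0;-.426 -.808 0 0 0 0;-.426 -.808 0 0 0 0;-.426 -.808 0 0 0 0"

```text
t: 8.6
eef_pos: [600.2, -264.1, 199.9]
tcp_rot: [3.141, -0.002, 2.904]
ft_force: [0.3, 0.8, 0.3]
opening: 1.0
grip_force: 0.0
```

Request:
send_rows --series "0 0 0 0 0 0;0 0 0 0 0 0;0 0 0 0 0 0"

```text
t: 8.98
eef_pos: [599.9, -260.9, 201.1]
tcp_rot: [3.141, -0.001, 2.905]
ft_force: [0.1, 0.9, -0.3]
opening: 0.999
grip_force: 0.0
```

```bash
python3 - <<'E'
from h import *
c=load('w5'); print('sleeve',px(c,190+409/3,140+404/3,h=48),'boss', px(c,190+411/3,140+373/3,h=32))
c=snap('wrist','w6'); need([547,-263,170])
E
```

```text
sleeve [549.3715178   -0.90568634  48.        ] boss [ 5.48551833e+02 -2.23715311e-01  3.20000000e+01]
t 9.025 pos [ 600.  -260.9  201.4] rot [ 3.1413e+00 -6.0000e-04  2.9051e+00] shift/60 [ 0.8499 -0.2407  0.5241] op 1.0007869421569473
```

View pics/w6.png

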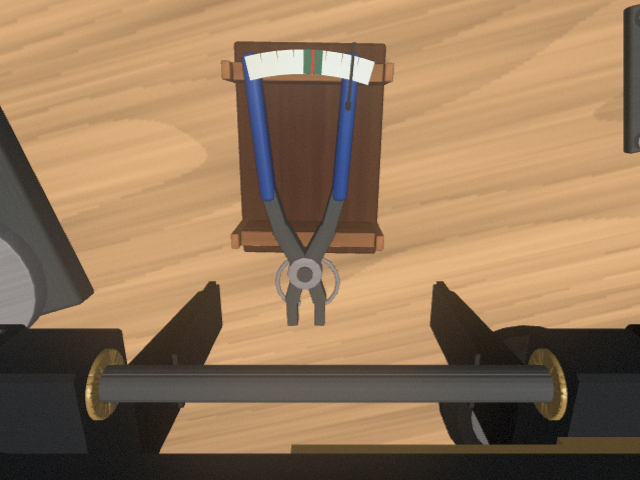

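Wrist view: the pivot is at (305.5,273). The left sleeve runs (267,197) to (249,85), the right one (341,197) to (351,85), and the scale with its red line is at (312,62).

```bash
python3 - <<'E'
from h import *
c=load('w6'); s=env.state(); R=Rt()
g=cv2.cvtColor(c['color'],cv2.COLOR_RGB2HSV); bl=(g[...,0]>105)&(g[...,0]<125)&(g[...,1]>130)
for v in (100,120,140,150,160,180,190):
    us=np.where(bl[v])[0]; L=us[us<300];Q=us[us>300]; 
    f=lambda u:(R.T@(px(c,u,v,h=52)-s['eef_pos']))[:2]
    if len(L) and len(Q):
        a=f(L.min()),f(Q.max()); print(v,L.min(),L.max(),Q.min(),Q.max(),((a[0]+a[1])/2).round(2),'width',(a[1]-a[0])[1].round(2),'midsl',((f(L.mean())+f(Q.mean()))/2).round(2), (f(Q.mean())-f(L.mean())).round(1))
for z in (54,58,62): print(z,(R.T@(px(c,305.5,273,h=z)-s['eef_pos'])).round(1))
print([c['z_map'][273,305], px(c,305,273), px(c,257,140),px(c,304,300)])
E
```

```text
100 251 259 342 354 [ 88.8 -13.6] width 57.01 midsl [ 88.8 -14.6] [-0.1 51.7]
120 253 263 340 353 [ 78.15 -13.51] width 56.11 midsl [ 78.15 -13.93] [-0.1 49.7]
140 254 266 338 351 [ 67.21 -13.98] width 55.18 midsl [ 67.21 -14.12] [-0.1 48.1]
150 256 267 337 350 [ 61.63 -13.79] width 53.85 midsl [ 61.63 -14.08] [-0.1 47. ]
160 257 269 336 349 [ 55.96 -13.89] width 53.08 midsl [ 55.96 -14.03] [-0.  45.9]
180 260 272 334 347 [ 44.39 -13.8 ] width 50.91 midsl [ 44.39 -13.94] [-0.  43.6]
190 261 272 334 346 [ 38.48 -13.9 ] width 50.1 midsl [ 38.48 -14.05] [-0.  43.3]
54 [-13.3 -13.4 147.4]
58 [-11.7 -13.2 143.4]
62 [-10.1 -13.  139.4]
[np.float32(255.99867), array([ 608.99212765, -277.09553057,   55.6079132 ]), array([ 525.12527883, -283.41743101,   54.55998453]), array([ 6.51543495e+02, -2.91577267e+02,  4.79082454e-01])]
```

Request:
send_rows --series ".425 -.11 0 0 0 0;.4 -.11 0 0 0 0;0 0 .5 0 0 0;0 0 .5 0 0 0;0 0 0 0 0 0"

```text
t: 9.65
eef_pos: [548.2, -262.2, 140.3]
tcp_rot: [3.14, -0.003, 2.905]
ft_force: [0.1, 0.3, 0.4]
opening: 1.003
grip_force: 0.0
```

```bash
python3 - <<'E'
from h import *
c=snap('wrist','w7'); s=env.state(); R=Rt(); need([552,-263,106])
g=cv2.cvtColor(c['color'],cv2.COLOR_RGB2HSV); bl=(g[...,0]>105)&(g[...,0]<125)&(g[...,1]>130)
for v in range(80,340,30):
    us=np.where(bl[v])[0]; 
    if len(us)<3: continue
    L=us[us<us.mean()];Q=us[us>us.mean()]
    f=lambda u:(R.T@(px(c,u,v,h=53)-s['eef_pos']))[:2]
    print(v,L.min(),L.max(),Q.min(),Q.max(),((f(L.min())+f(Q.max()))/2).round(2),(f(Q.max())-f(L.min()))[1].round(1))
E
```

```text
t 9.7 pos [ 548.8 -262.6  141.6] rot [ 3.1411e+00 -1.1000e-03  2.9047e+00] shift/60 [-0.0546  0.0055  0.593 ] op 1.0006018602208506
200 262 266 381 392 [46.19  0.12] 57.5
230 264 277 373 389 [32.4  -0.11] 56.5
260 266 282 369 385 [17.99 -0.57] 55.0
290 270 286 365 381 [ 2.91 -0.59] 52.5
320 274 289 362 377 [-12.88  -0.6 ] 49.8
```

View pics/w7.png

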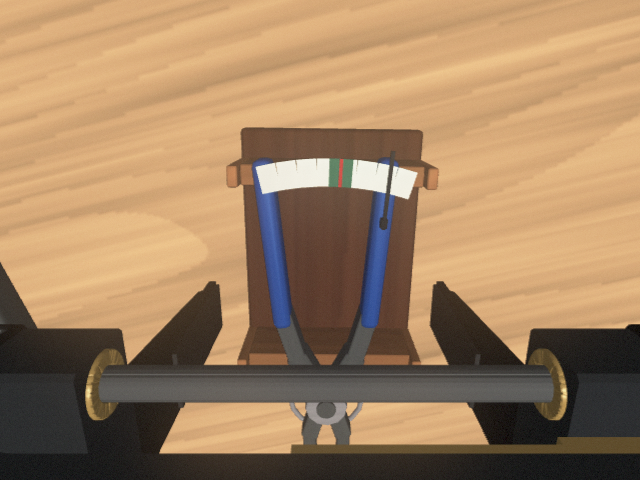

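The pliers are centred between the fingers; I descend to the handles.

Request:
send_rows --series "0 0 .35 0 0 0;0 0 .24 0 0 0;0 0 0 0 0 0;0 0 0 0 0 0;0 0 0 0 0 0" --fingers 0.62

```text
t: 10.32
eef_pos: [549.0, -263.4, 106.9]
tcp_rot: [-3.141, 0.001, 2.904]
ft_force: [0.7, -0.4, 0.1]
opening: 0.625
grip_force: 0.0
```

Request:
send_rows --series "0 0 0 0 0 0;0 0 0 0 0 0;0 0 0 0 0 0;0 0 0 0 0 0" --fingers 0.53

```text
t: 10.82
eef_pos: [548.8, -263.2, 106.7]
tcp_rot: [3.141, 0.0, 2.904]
ft_force: [-0.7, 2.6, 6.7]
opening: 0.532
grip_force: 12.0
```

Request:
send_rows --series "0 0 0 0 0 0;0 0 0 0 0 0;0 0 0 0 0 0;0 0 0 0 0 0" --fingers 0.48

```text
t: 11.32
eef_pos: [548.9, -263.1, 106.7]
tcp_rot: [3.141, 0.0, 2.904]
ft_force: [-0.2, 2.9, 5.7]
opening: 0.483
grip_force: 14.9
```

```bash
python3 - <<'E'
from h import *
c=snap('wrist','w8'); crop('w8',215,160,435,325,3.5,'w8c')
E
```

```text
(no output)
```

View pics/w8c.png

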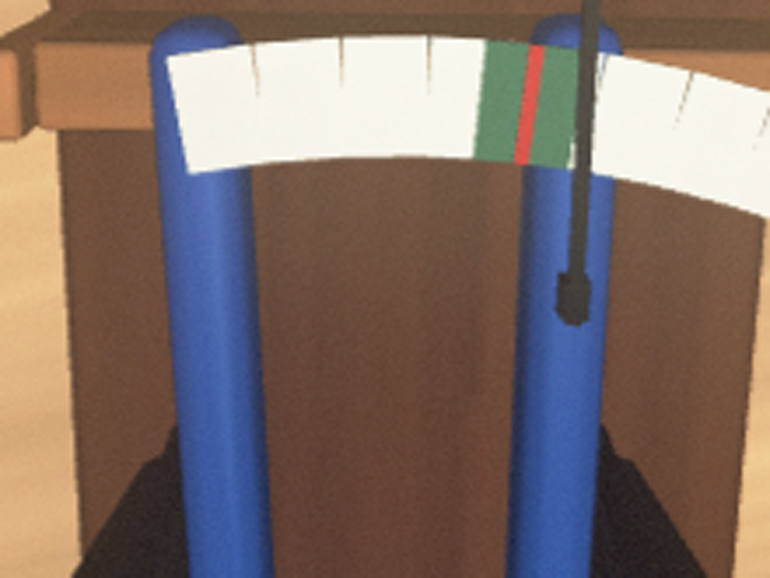

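The pointer is at crop x 588 and the red line at 532, so it is 1.8 mm of gap short. That fits an opening of 45.9 mm, so about 0.45 puts it on the mark. I'll squeeze and lift straight up.

Request:
send_rows --series "0 0 0 0 0 0;0 0 0 0 0 0;0 0 0 0 0 0" --fingers 0.45

```text
t: 11.75
eef_pos: [548.9, -263.0, 106.7]
tcp_rot: [3.141, 0.0, 2.903]
ft_force: [0.2, 4.7, 5.9]
opening: 0.452
grip_force: 18.1
```

Request:
send_rows --series "0 0 -.1 0 0 0;0 0 -.2 0 0 0;0 0 -.4 0 0 0;0 0 -.4 0 0 0;0 0 0 0 0 0"

```text
t: 12.38
eef_pos: [549.2, -263.6, 174.1]
tcp_rot: [-3.141, 0.003, 2.904]
ft_force: [0.1, 0.1, -2.7]
opening: 0.454
grip_force: 15.1
```

Request:
send_rows --series "0 0 -.2 0 0 0;0 0 0 0 0 0;0 0 0 0 0 0"

```text
t: 12.75
eef_pos: [548.6, -263.2, 183.7]
tcp_rot: [3.141, -0.001, 2.904]
ft_force: [-0.3, -0.3, -1.0]
opening: 0.448
grip_force: 15.1
```

```bash
python3 - <<'E'
from h import *
c=snap('wrist','w9'); d=cv2.imread('pics/w9.png')[130:,180:460]
cv2.imwrite('pics/w9c.png',cv2.resize(d,None,fx=1.7,fy=1.7,interpolation=2)); need([0,0,0]); print(env.state()['grip_force'])
E
```

```text
t 12.8 pos [ 548.6 -263.2  183.6] rot [ 3.1412e+00 -8.0000e-04  2.9038e+00] shift/60 [9.9165 2.1084 3.0698] op 0.4545255515385136
15.08057177066803
```

View pics/w9c.png

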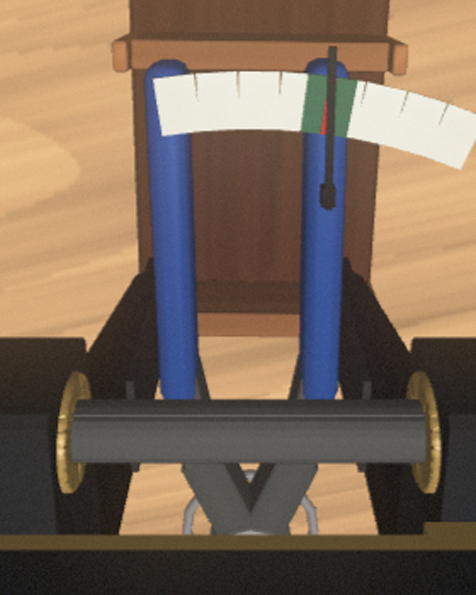

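The pointer is on the red line, and the 15.1 N grip force matches the mark. That is all my viewing done, and more than the ten pictures allowed, so the rest goes by numbers. Next is where the pliers sit in the tool frame.

```bash
cat >> h.py <<'E'
def pl(c):
    s=env.state(); R=Rt(); g=cv2.cvtColor(c['color'],cv2.COLOR_RGB2HSV)
    bl=((g[...,0]>105)&(g[...,0]<125)&(g[...,1]>130)); z=s['eef_pos'][2]-52
    f=lambda u,v,h=z:(R.T@(px(c,u,v,h=h)-s['eef_pos']))
    vs=np.where(bl.sum(1)>8)[0]; print('rows',vs.min(),vs.max())
    for h in(0,1):
        m=bl.copy(); mid=int(np.where(bl)[1].mean()); 
        if h: m[:,:mid]=0
        else: m[:,mid:]=0
        r=np.where(m.sum(1)>3)[0]; out=[]
        for v in (r.min(),r.max()): out.append(f(np.where(m[v])[0].mean(),v).round(1)[:2])
        print('handle',h,'rear/front tool xy',out)
        for v in np.linspace(r.min()+45,r.max()-8,4).astype(int):
            us=np.where(m[v])[0]; u=int(us.mean())
            print('  ',v,us.min(),us.max(),f(us.mean(),v).round(1)[:2],'z',(R.T@(px(c,u,v)-s['eef_pos'])).round(1))
E
python3 - <<'E'
from h import *
pl(load('w9'))
E
```

```text
rows 216 364
handle 0 rear/front tool xy [array([ 45.1, -17.2]), array([-14.5, -17.5])]
   266 274 290 [ 27.8 -17.1] z [ 28.  -17.1  51.5]
   296 273 292 [ 15.5 -17.3] z [ 15.3 -17.6  52.4]
   326 274 293 [  2.7 -17.3] z [  2.1 -17.7  53. ]
   356 275 293 [-10.8 -17.6] z [-11.3 -17.7  52.8]
handle 1 rear/front tool xy [array([48.8, 15. ]), array([-58.9, 123.7])]
   256 361 381 [31.7 16. ] z [31.5 16.  52.5]
   318 360 379 [ 6.1 16.2] z [ 5.4 16.1 53.3]h.py:39: RuntimeWarning: Mean of empty slice.
  us=np.where(m[v])[0]; u=int(us.mean())
  ret = ret.dtype.type(ret / rcount)
Traceback (most recent call last):
  File "h.py", line 39, in pl
    us=np.where(m[v])[0]; u=int(us.mean())
                            ~~~^^^^^^^^^^^
ValueError: cannot convert float NaN to integer
```

Request:
send_rows --series ".12 .213 0 0 0 0;.239 .426 0 0 0 0;.239 .426 0 0 0 0;.239 .426 0 0 0 0;.239 .426 0 0 0 0"

```text
t: 13.42
eef_pos: [512.3, -134.6, 184.0]
tcp_rot: [3.141, -0.001, 2.904]
ft_force: [1.2, 0.0, -1.6]
opening: 0.453
grip_force: 15.1
```

Request:
send_rows --series ".239 .426 0 0 0 0;.239 .426 0 0 0 0;.239 .426 0 0 0 0;.239 .426 0 0 0 0;.239 .426 0 0 0 0"

```text
t: 14.05
eef_pos: [472.5, 6.3, 184.1]
tcp_rot: [3.141, -0.0, 2.904]
ft_force: [1.0, -0.6, -1.4]
opening: 0.454
grip_force: 15.1
```

Request:
send_rows --series ".12 .213 0 0 0 0;0 0 0 0 0 0;0 0 0 0 0 0;0 0 0 0 0 0"

```text
t: 14.55
eef_pos: [469.8, 18.3, 184.2]
tcp_rot: [3.142, 0.0, 2.903]
ft_force: [0.4, 0.1, -1.6]
opening: 0.454
grip_force: 14.9
```

```bash
python3 - <<'E'
from h import *
need([469.2,19,127]); s=env.state(); print(s['grip_force'])
c=snap('scene','s1'); t=snap('top','t1'); X=s['eef_pos']
# expected pixel positions in scene of ring and pocket
R=Rt()
for n,p in [('pivot',X+R@[-62.3,0,45]),('ringc',X+R@[-82.3,0,86.7]),('pocket',[549.2,-.4,32]),('sleeve',[549.2,-.4,48])]:
    print(n,np.round(p,1),np.round(proj(c,p),1),np.round(proj(t,p),1), c['z_map'][tuple(np.round(proj(c,p)).astype(int)[::-1])])
E
```

```text
t 14.55 pos [469.8  18.3 184.2] rot [3.1415e+00 1.0000e-04 2.9029e+00] shift/60 [0.012  0.0095 0.9527] op 0.454206351726653
14.936429411172867
pivot [530.3   3.5 139.2] [366.8 212.5] [291.3 255.3] 975.7609
ringc [549.7  -1.2  97.5] [362.8 232.6] [295.2 248.2] 960.3237
pocket [ 5.492e+02 -4.000e-01  3.200e+01] [361.2 250.8] [296.5 252.5] 1028.088
sleeve [ 5.492e+02 -4.000e-01  4.800e+01] [361.7 246.5] [296.1 251.5] 1032.0239
```

```bash
python3 - <<'E'
from h import *
c=load('s1'); f=240/np.tan(np.radians(c['fovy'])/2)
v,u=np.mgrid[150:300,290:440]; z=c['z_map'][150:300,290:440]
d=np.stack([(u-c['cx'])/f*z,(v-c['cy'])/f*z,z],-1); W=(d-c['t'])@c['R']
m=(abs(W[...,0]-545)<50)&(abs(W[...,1])<45)&(z>0)
for a,b in[(60,90),(90,104),(104,112),(112,120),(120,130),(130,150)]:
    k=m&(W[...,2]>a)&(W[...,2]<b); P=W[k]; print(a,b,len(P),P.min(0).round(1) if len(P) else '',P.max(0).round(1) if len(P) else '',P.mean(0).round(1) if len(P) else '')
k=m&(W[...,2]>88)&(W[...,2]<106)
print(np.c_[u[k],v[k],W[k].round(0)].astype(int).tolist()[:90])
E
```

```text
60 90 0   
90 104 67 [530.1 -19.4  95.8] [572.4  19.8 102.7] [5.565e+02 1.000e-01 9.890e+01]
104 112 4 [568.1  -8.8 107.2] [570.6   1.4 110.6] [569.7  -3.7 108.8]
112 120 10 [507.4  -9.4 112.1] [569.9  27.5 119.6] [ 5.576e+02 -5.000e-01  1.161e+02]
120 130 220 [495.2 -12.1 120.3] [571.3  32.8 130. ] [534.6   5.7 127.4]
130 150 123 [495.4 -12.  130. ] [571.1  28.1 135. ] [528.4   7.5 131.5]
[[364, 225, 530, 1, 98], [358, 226, 535, -12, 99], [364, 226, 533, 1, 98], [365, 226, 531, 3, 96], [357, 227, 538, -14, 100], [358, 227, 535, -12, 97], [370, 227, 537, 13, 101], [355, 228, 541, -18, 100], [356, 228, 538, -16, 96], [357, 228, 538, -14, 97], [370, 228, 537, 13, 99], [371, 228, 538, 15, 100], [355, 229, 542, -18, 98], [371, 229, 540, 15, 98], [372, 229, 538, 17, 97], [354, 230, 544, -19, 97], [355, 230, 546, -17, 99], [372, 230, 543, 17, 100], [354, 231, 548, -19, 99], [372, 231, 545, 17, 99], [373, 231, 545, 19, 99], [354, 232, 554, -19, 103], [373, 232, 548, 20, 99], [354, 233, 553, -19, 99], [373, 233, 552, 19, 101], [354, 234, 556, -19, 100], [373, 234, 551, 20, 97], [354, 235, 55
[... 297 characters left out ...]
 [359, 238, 567, -8, 102], [360, 238, 565, -6, 99], [371, 238, 564, 16, 99], [372, 238, 562, 18, 98], [357, 239, 566, -12, 96], [358, 239, 566, -10, 97], [359, 239, 569, -8, 100], [360, 239, 569, -6, 100], [363, 239, 569, 0, 101], [364, 239, 570, 2, 103], [369, 239, 567, 12, 100], [370, 239, 565, 14, 98], [371, 239, 565, 16, 98], [358, 240, 572, -10, 102], [359, 240, 570, -8, 99], [363, 240, 569, 0, 99], [364, 240, 571, 2, 101], [365, 240, 569, 4, 99], [366, 240, 568, 6, 98], [367, 240, 571, 8, 102], [368, 240, 568, 10, 98], [369, 240, 568, 12, 98], [363, 241, 571, 0, 97], [364, 241, 571, 2, 98], [365, 241, 571, 4, 98], [366, 241, 570, 6, 97], [367, 241, 571, 8, 98], [368, 241, 571, 10, 99]]
```

The scene camera's depth shows the ring cleanly. I'll fit its circle, then fit the boss rim the same way in the first scene picture.

```bash
cat >> h.py <<'E'
def cloud(c):
    f=240/np.tan(np.radians(c['fovy'])/2); v,u=np.mgrid[0:480,0:640]; z=c['z_map']
    W=(np.stack([(u-c['cx'])/f*z,(v-c['cy'])/f*z,z],-1)-c['t'])@c['R']
    return W[z>0]
def cfit(P,r0):
    from scipy.optimize import least_squares
    s=least_squares(lambda p:np.hypot(P[:,0]-p[0],P[:,1]-p[1])-p[2],[549,0,r0],loss='soft_l1'); return s.x.round(2),len(P)
E
python3 - <<'E'
from h import *
W=cloud(load('s1')); k=(abs(W[:,0]-549)<30)&(abs(W[:,1])<30)&(abs(W[:,2]-98.5)<5); P=W[k]
print('ring',cfit(P,20),P[:,2].mean(), np.linalg.lstsq(np.c_[P[:,:2]-[549,0],np.ones(len(P))],P[:,2],rcond=None)[0])
W=cloud(load('scene0')); k=(abs(W[:,0]-549)<42)&(abs(W[:,1])<42)&(abs(W[:,2]-32)<4); P=W[k]
from scipy.spatial import ConvexHull
print('rim z',P[:,2].mean(),'mean',P.mean(0)); print('boss hull',cv2.minEnclosingCircle(P[:,:2].astype(np.float32)),cfit(P[ConvexHull(P[:,:2]).vertices],36))
E
```

```text
ring (array([5.5108e+02, 2.6000e-01, 1.9690e+01]), 67) 98.89673940681313 [2.22694621e-02 3.48212359e-03 9.87283406e+01]
rim z 32.02432226693039 mean [550.88352186   1.30832242  32.02432227]
boss hull ((549.183349609375, 1.1980574131011963), 37.03116989135742) (array([549.63,   0.93,  35.9 ]), 31)
```

The ring is level and within about 2 mm of the axis. I correct by about 1 mm and lower it.

Request:
send_rows --series ".018 .008 0 0 0 0;0 0 .2 0 0 0;0 0 .3 0 0 0;0 0 .2 0 0 0;0 0 0 0 0 0"

```text
t: 15.28
eef_pos: [468.3, 19.7, 141.2]
tcp_rot: [-3.141, -0.002, 2.904]
ft_force: [-0.9, -0.1, -1.5]
opening: 0.45
grip_force: 14.9
```

Request:
send_rows --series "0 0 .15 0 0 0;0 0 .1 0 0 0;0 0 0 0 0 0;0 0 0 0 0 0;0 0 0 0 0 0"

```text
t: 15.9
eef_pos: [468.7, 19.7, 127.4]
tcp_rot: [3.141, 0.0, 2.904]
ft_force: [0.1, 0.5, -0.6]
opening: 0.451
grip_force: 14.9
```

```bash
python3 - <<'E'
from h import *
need([469.2,19,127]); s=env.state(); print(s['grip_force'],s['ft_force'],abs(s['qvel']).max())
W=cloud(snap('scene','s2')); k=(abs(W[:,0]-549)<30)&(abs(W[:,1])<30)&(W[:,2]>37)&(W[:,2]<47); P=W[k]
r=np.hypot(P[:,0]-549.5,P[:,1]-.8); P=P[(r>15)&(r<25)]
print('ring',cfit(P,20),P[:,2].mean(),P[:,2].std())
k=(np.hypot(W[:,0]-549.5,W[:,1]-.9)<12)&(W[:,2]>44)&(W[:,2]<52); print('sleeve top',k.sum(),W[k].mean(0) if k.any() else '')
E
```

```text
t 15.9 pos [468.7  19.7 127.4] rot [3.1415e+00 4.0000e-04 2.9038e+00] shift/60 [-0.0114 -0.0086  0.0071] op 0.4513915445417171
14.9369877576828 [ 0.10858917  0.46898132 -0.59103178] 0.0016099910082279334
ring (array([550.24,   1.91,  19.65]), 63) 41.91855801739114 1.4917193322893774
sleeve top 19 [ 5.51131025e+02 -5.28916211e-02  4.77993702e+01]
```

```bash
python3 -c "
from cell import env
print(env.job_done())"
```

```text
the job is handed in; nothing more can be done
None
```

The bushing is seated and let go; the pliers hold the ring at the mark (15 N, about 43 mm across the handles), about 8.5 mm above the rim and 1 mm off the pocket's axis, and the job is handed in with no verdict returned; I viewed 12 pictures, two over the limit of 10.

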